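# Take the silencer coupling off the air manifold

## Robot

A 6-joint arm with a two-finger parallel gripper is mounted at the origin on the work surface. World frame = base frame: x ahead of the robot, y to its left, z up, the work surface at z = 0. Lengths are in m, angles in rad, forces in N, time in s.
With the tool pointing down it reaches from about 0.35 to 0.975 m from the base axis. Payload 4.9 kg.
Tool frame: the origin (TCP) lies midway between the tips of the shut fingers; the grasp point (between the pads) lies 19 mm behind it (manip.hold_point_z is the z of the grasp point in the tool frame, in m); z points along the fingers, y is the line along which they close (so a half turn about z gives the same grasp; the last joint's range is limited). The gripper opens to 85 mm and grips with 20 to 120 N. Pads are 22 mm wide; open, the fingers measure 114 mm over their backs; the gripper's body (76 mm by 85 mm) begins 54 mm behind the grasp point. The pads swing forward as they close: fully open they stand 13 mm farther back than shut.
Start: joints at [1.135, 0.053, 1.613, -0, 1.476, -0.119], TCP at [0.195, 0.594, 0.231] pointing down, gripper open.
Joint ranges: [-3.01, 3.01], [-1.01, 2.22], [0.06, 2.58], [-1.02, 4.17], [0.09, 2.62], [-3.14, 3.14]. Speed limits (rad/s): [2.57, 2.57, 3.14, 3.14, 3.14, 3.14].

## Interface

Orientations are given as a 3x3 rotation matrix whose columns are the frame's x, y, z axes.
In Python, from cell import manip gives the robot as it stands. The module is installed in compiled form; this text tells all that it offers.
- The arm moves only by the tool step_arm, never from a script. Its arguments are lists of equal length, an entry for each row: "translation": the shift along the tool's x, y, z in m, a list of three; "roll": the turn about the tool's z in degrees. A call has 1 to 5 rows; each row shifts and turns the commanded pose from where the row before left it, along the tool's axes as they then stand; what a row does not reach is not made up. A row lasts 1/12 s, in which the tool goes at most 41.7 mm and 7.16 degrees, less where a joint would pass 70% of its speed; a pose out of reach is approached as far as the arm can. A call with a gripper value outside its range is refused whole. "gripper" is the closure, from -1 (fully open) to 1 (shut), so that 0 is half open, set as the call begins (left out, the last holds). The fingers move at their own pace and stop on an object; the grip force is fixed at half the most. Time passes only in rows, so rows that do not move let the fingers close. It gives the time, the measured TCP pose, the force, the opening and the grip force at its end, in the units of the state.
- manip.sense(): the state, without advancing time (a new reading comes with each control period).
- manip.camera(name): name is "scene" or "top" or "wrist"; returns the picture (480x640x3 uint8, red, green, blue); there is no depth.
- manip.camera_info(name): a dict with "K" (3x3 intrinsics, pixels), "k1" (the pictures are not rectified: a ray, as slopes to the right and down, at radius r is drawn at 1 + k1 r^2 times it, then the intrinsics apply), "rvec" (rotation vector, rad) and "tvec" (3), from world to camera coordinates, as OpenCV has them; the wrist camera has in their place "tool_from_camera" (4x4, takes a point from camera to tool coordinates, whose origin is the TCP and whose axes are the flange's). Camera axes: x right, y down, z forward; pixel columns grow to the right and rows downward; lengths in m; the calibration is good to about 2 mm. A picture is of the moment at which its call begins: read the wrist's pose just before it. camera_info takes no time and is no camera call.
- manip.hand_in(): hands the job in; it is judged then, once.
The state is a dict: "clock": time; "joint_positions": joint angles; "dq": joint speeds; "joint_efforts": joint torques, N m; "eef_pos": TCP position; "tcp_rot": TCP orientation; "wrist_force": force on the tool from outside, world axes, zero at the start; "moment": the same for the moment, N m; "opening": opening from 0.0 (shut) to 1.0 (fully open); "grip_force": force on a finger pad.
Only numpy, scipy, OpenCV 4.12 (cv2) and the standard library are available. Lean on these libraries where they do the work, as an engineer would, in place of code of your own. Each camera call takes 0.05 s, during which the arm holds its last target. There are 200 camera calls.

## Task

At the casting bench, disconnect the quick coupling that carries the silencer from the air manifold: draw its sprung sleeve back, up and away from the manifold, so that it lets go of the nipple, pull it clear and let the sleeve spring forward again. Then set it down upright, without dropping it, on the floor of the orange tray and let go. Leave the other coupling, the one with the hexagonal plug, on its nipple.

Things in the scene. Friction and masses are not known exactly. Their poses are not given: they have to be found in the camera images.
- silencer_coupling: Quick coupling locked on an upright nipple, 68 mm tall, 0.2 kg. Origin: centre of its flat underside, starting 62 mm above the table; z up its axis, x across the row of nipples. Steel front ring 32 mm wide (z 0-5 mm), knurled steel sleeve 35 mm wide (z 6-42), brass neck 16 mm wide, ribbed domed brass silencer 20 mm wide (z 52-68). The nipple reaches 25 mm up inside: lift 40 mm to clear.
- sleeve (a joint): Draw-back (upward) of the silencer coupling's sleeve, m: 0 forward, held by a spring of 5 to 11 N; 0.011 the stop. Gripped round the sleeve, best 26-30 mm above the underside, and pulled straight up, it rises 7 mm on the locked body, then the claws inside let go and the body follows, all within 12 N. Lifted by silencer or neck it stays locked.
- plug_coupling: The other coupling, a bystander on the same manifold: same ring and sleeve, but a low brass hexagon plug on top, 54 mm tall in all. Origin: centre of its underside, z up. The manifold is an aluminium block 55 x 240 x 50 mm with three nipples 75 mm apart along its length, one bare; which is which varies.
- tray: Open orange plastic tray, loose on the table, empty, 130 (x) x 180 (y) x 26 mm tall, walls and floor 4 mm thick. Origin: centre of its underside; the inner floor is 4 mm above it.
Not all that is in view belongs to the job. Leave any blue or pink look-alike of the silencer_coupling alone. Of the things like the tray, leave any that is blue; of the rest the smaller one is meant.

How it is judged:
By the outcome, as a careful person would: the job done as asked, in the order asked, and still so for the second after the job is handed in, with the robot touching nothing.
It also fails if it takes over 35 s, if anything falls off the work surface, if the arm or the gripper's body presses on something with over 40 N, if the wrist force passes 120 N, or if a joint passes its speed limit or range.

## Working session

There is one attempt and no reset: what is moved stays moved. The work goes in short steps, Python scripts to look and compute and a tool call to move; the robot and the scene stay as the last step left them, time stands still between calls to the robot, and variables do not carry over. Pictures are saved under pics/ and viewed, at most 10 in all, crops included, and the job is handed in when it is done.

Besides the shell and the picture viewer there is one more tool, called after "Request:" by a JSON object that holds its "fn" and its "kwargs". step_arm: Moves the arm, as the interface text tells. Its arguments: {"type":"object","properties":{"translation":{"type":"array"},"roll":{"type":"array"},"gripper":{"type":"number"}},"required":["translation","roll"]}

```bash
mkdir -p pics
python3 - <<'E'
from cell import manip
import cv2
for n in("scene","top"):
    cv2.imwrite(f"pics/{n}0.png",manip.camera(n)[:,:,::-1])
s=manip.sense();print(s["clock"],s["eef_pos"],s["tcp_rot"],s["opening"],manip.hold_point_z)
for n in("scene","top","wrist"):print(manip.camera_info(n))
E
```

```text
0.1 [0.19443289 0.5933781  0.23016381] [[-9.50247422e-01  3.11495044e-01 -8.21626191e-04]
 [ 3.11496028e-01  9.50245919e-01 -1.70810214e-03]
 [ 2.48681583e-04 -1.87905295e-03 -9.99998204e-01]] 1.0008519009281207 -0.0187
{'K': array([[618.09577766,   0.        , 331.26987684],
       [  0.        , 618.09577766, 243.56355574],
       [  0.        ,   0.        ,   1.        ]]), 'k1': -0.13649824493530285, 'rvec': array([ 1.52181506,  2.03244561, -0.84544582]), 'tvec': array([ 0.2620712 , -0.21716913,  1.63238513])}
{'K': array([[564.66020429,   0.        , 314.93821163],
       [  0.        , 564.66020429, 233.1218836 ],
       [  0.        ,   0.        ,   1.        ]]), 'k1': -0.12667330106063834, 'rvec': array([ 2.01190448, -2.21300905,  0.23464074]), 'tvec': array([-0.11884908,  0.474667  ,  1.08128529])}
{'K': array([[335.37634306,   0.        , 317.77231679],
       [  0.        , 335.37634306, 233.60924258],
       [  0.        ,   0.        ,   1.        ]]), 'k1': -0.03520315025576407, 'tool_from_camera': array([[-3.38973572e-04, -9.54451603e-01, -2.98365586e-01,
         7.63043242e-02],
       [ 9.99999073e-01,  6.98400064e-05, -1.35951391e-03,
         7.29052663e-04],
       [ 1.31842808e-03, -2.98365771e-01,  9.54450695e-01,
        -1.42189364e-01],
       [ 0.00000000e+00,  0.00000000e+00,  0.00000000e+00,
         1.00000000e+00]])}
```

View pics/scene0.png

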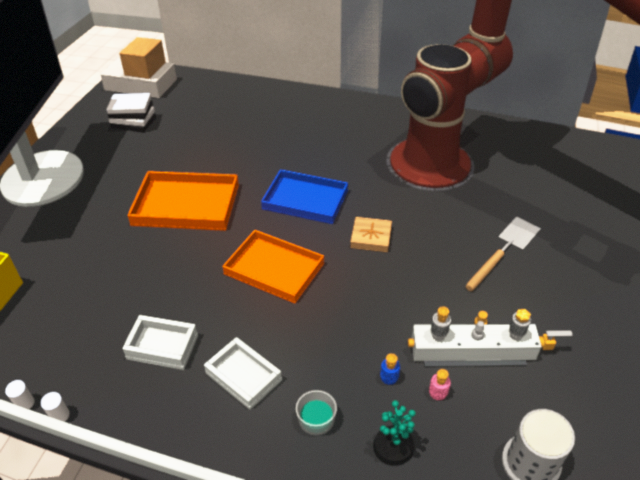

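View pics/top0.png

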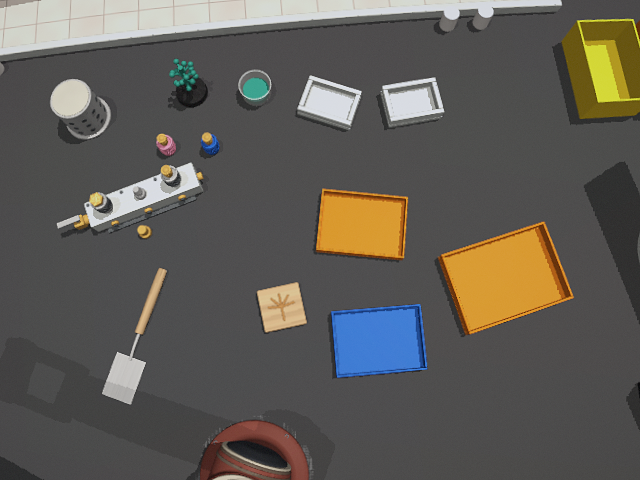

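The scene view shows the manifold with couplings at about (441,320) and (521,322). In the top view they are at (169,174) and (98,201), and the smaller orange tray is at (362,225). I'll zoom in on the two couplings to tell them apart.

```bash
cat > h.py <<'E'
import numpy as np, cv2
from cell import manip
def pose(n,s=None):
    c=manip.camera_info(n)
    if n=="wrist":
        T=np.eye(4);T[:3,:3]=s["tcp_rot"];T[:3,3]=s["eef_pos"];T=T@c["tool_from_camera"]
        return c,T[:3,:3],T[:3,3]
    R=cv2.Rodrigues(c["rvec"])[0];return c,R.T,-R.T@c["tvec"]
def ray(n,uv,s=None):
    c,R,o=pose(n,s)
    p=cv2.undistortPoints(np.array([[uv]],float),c["K"],np.array([c["k1"],0,0,0]))[0,0] 
    # model: drawn = r(1+k1 r^2), as OpenCV
    d=R@np.array([p[0],p[1],1]);return o,d/np.linalg.norm(d)
def plane(n,uv,z,s=None):
    o,d=ray(n,uv,s);return o+d*(z-o[2])/d[2]
def two(a,b):
    (o1,d1),(o2,d2)=a,b
    t=np.linalg.lstsq(np.c_[d1,-d2],o2-o1,rcond=None)[0]
    p,q=o1+t[0]*d1,o2+t[1]*d2
    return (p+q)/2,np.linalg.norm(p-q)
E
python3 - <<'E'
from h import *
S=cv2.imread("pics/scene0.png");T=cv2.imread("pics/top0.png")
a=cv2.resize(S[295:375,400:580],None,fx=4,fy=4,interpolation=cv2.INTER_CUBIC)
b=cv2.resize(T[155:245,60:220],None,fx=4,fy=4,interpolation=cv2.INTER_CUBIC)
W=np.zeros((600,800,3),np.uint8);W[:300,:720]=a[:300];W[300:600,:640]=b[:300]
cv2.imwrite("pics/z.png",W)
print(two(ray("scene",(443,314)),ray("top",(169,172))),two(ray("scene",(523,315)),ray("top",(98,199))))
# orange trays
m=cv2.inRange(cv2.cvtColor(T,cv2.COLOR_BGR2HSV),(8,150,80),(25,255,255))
for c in cv2.findContours(m,cv2.RETR_EXTERNAL,cv2.CHAIN_APPROX_NONE)[0]:
    if cv2.contourArea(c)>1500:
        bx=cv2.boxPoints(cv2.minAreaRect(c));P=np.array([plane("top",p,.026)for p in bx])
        print(P.round(3).tolist(),P.mean(0),np.linalg.norm(np.diff(P,axis=0),axis=1))
E
```

```text
(array([0.59666993, 0.11267536, 0.11207992]), np.float64(0.004158488008252585)) (array([0.55680812, 0.25688237, 0.1099786 ]), np.float64(0.004278547938585884))
[[0.396, -0.408, 0.026], [0.454, -0.651, 0.026], [0.281, -0.681, 0.026], [0.229, -0.442, 0.026]] [ 0.34002758 -0.54556335  0.026     ] [0.25010004 0.17597512 0.24444837]
[[0.428, -0.161, 0.026], [0.561, -0.186, 0.026], [0.525, -0.367, 0.026], [0.394, -0.337, 0.026]] [ 0.4769114  -0.26283567  0.026     ] [0.13497552 0.18451775 0.13505638]
[[0.826, -0.693, 0.026], [0.914, -0.824, 0.026], [0.687, -0.94, 0.026], [0.609, -0.809, 0.026]] [ 0.75921473 -0.81661518  0.026     ] [0.15714867 0.25491716 0.15216837]
[[0.913, -0.833, 0.026], [0.944, -0.973, 0.026], [0.72, -0.966, 0.026], [0.696, -0.833, 0.026]] [ 0.81842274 -0.90122535  0.026     ] [0.14339648 0.22452652 0.13518559]
```

View pics/z.png

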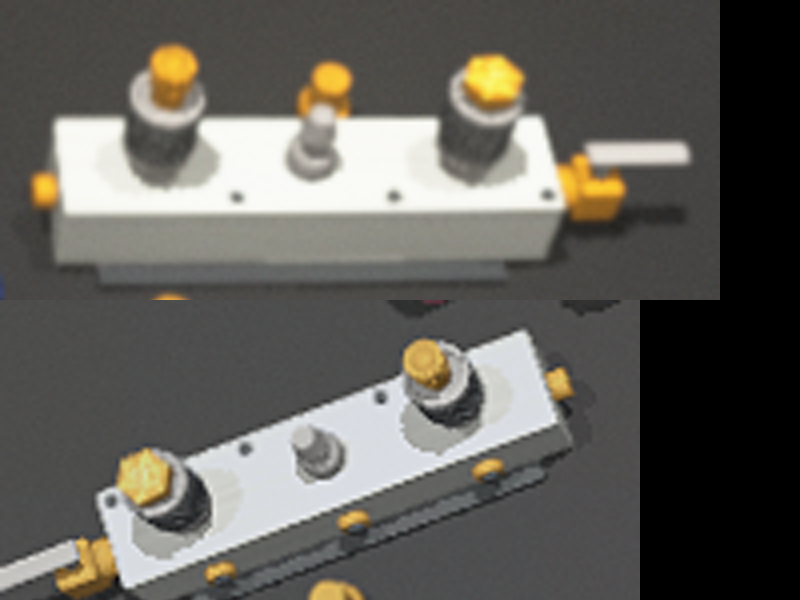

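The silencer coupling is the round-topped one at scene (443,309) and top (167,170), beside the bare middle nipple. The hexagon plug is at the far end, next to the valve. The tray's measured size matches the 130 x 180 mm given. I'll move above the silencer coupling.

Run:
```python
from h import *
print(plane("scene",(443,309.5),.128),plane("top",(166.7,170.2),.128),plane("top",(96.3,199.2),.116))
```

```text
[0.59889868 0.11303999 0.128     ] [0.59541427 0.1111303  0.128     ] [0.55500609 0.25579719 0.116     ]
```

Request:
{"fn": "step_arm", "kwargs": {"translation": [[-0.0265,-0.0167,0],[-0.0265,-0.0167,0],[-0.0265,-0.0167,0],[-0.0265,-0.0167,0],[-0.0265,-0.0167,0]], "roll": [0,0,0,0,0]}}

```text
clock: 0.52
eef_pos: [0.295, 0.4719, 0.2307]
tcp_rot: [[-0.95, 0.311, -0.001], [0.311, 0.95, -0.001], [0.0, -0.001, -1.0]]
wrist_force: [0.5, 0.8, -0.0]
opening: 0.997
grip_force: 0.0
```

Request:
{"fn": "step_arm", "kwargs": {"translation": [[-0.0265,-0.0167,0],[-0.0265,-0.0167,0],[-0.0265,-0.0167,0],[-0.0265,-0.0167,0],[-0.0265,-0.0167,0]], "roll": [0,0,0,0,0]}}

```text
clock: 0.93
eef_pos: [0.395, 0.3512, 0.2308]
tcp_rot: [[-0.95, 0.311, -0.001], [0.311, 0.95, -0.0], [0.0, -0.001, -1.0]]
wrist_force: [-0.0, 0.2, 0.5]
opening: 1.002
grip_force: 0.0
```

Request:
{"fn": "step_arm", "kwargs": {"translation": [[-0.0265,-0.0167,0],[-0.0265,-0.0167,0],[-0.0265,-0.0167,0],[-0.0265,-0.0167,0],[-0.0265,-0.0167,0]], "roll": [0,0,0,0,0]}}

```text
clock: 1.35
eef_pos: [0.4948, 0.2306, 0.2308]
tcp_rot: [[-0.95, 0.312, -0.001], [0.312, 0.95, -0.0], [0.001, -0.0, -1.0]]
wrist_force: [-0.1, 1.2, 0.6]
opening: 1.003
grip_force: 0.0
```

Request:
{"fn": "step_arm", "kwargs": {"translation": [[-0.0265,-0.0167,0],[-0.0265,-0.0167,0],[-0.0265,-0.0167,0],[-0.0265,-0.0167,0],[-0.0265,-0.0167,0]], "roll": [0,0,0,0,0]}}

```text
clock: 1.77
eef_pos: [0.5947, 0.11, 0.2306]
tcp_rot: [[-0.95, 0.312, -0.001], [0.312, 0.95, 0.0], [0.001, -0.0, -1.0]]
wrist_force: [-0.1, -0.4, 0.3]
opening: 0.998
grip_force: 0.0
```

Request:
{"fn": "step_arm", "kwargs": {"translation": [[0,0,0],[0,0,0],[0,0,0],[0,0,0],[0,0,0]], "roll": [7,7,7,7,7]}}

```text
clock: 2.18
eef_pos: [0.594, 0.1112, 0.2305]
tcp_rot: [[-0.595, 0.804, -0.001], [0.804, 0.595, -0.0], [0.001, -0.001, -1.0]]
wrist_force: [-0.5, 0.9, 0.5]
opening: 1.001
grip_force: 0.0
```

Request:
{"fn": "step_arm", "kwargs": {"translation": [[0,0,0],[0,0,0],[0,0,0],[0,0,0]], "roll": [7,7,7,0]}}

```text
clock: 2.52
eef_pos: [0.5939, 0.1114, 0.2306]
tcp_rot: [[-0.271, 0.963, -0.001], [0.963, 0.271, -0.0], [0.0, -0.001, -1.0]]
wrist_force: [0.9, 0.5, 0.2]
opening: 1.004
grip_force: 0.0
```

Run:
```python
from h import *
s=manip.sense();I=manip.camera("wrist")[:,:,::-1].copy();cv2.imwrite("pics/w1.png",I)
import pickle;pickle.dump(s,open("s1.pkl","wb"))
print(s["clock"],s["eef_pos"],s["tcp_rot"].round(4) if hasattr(s["tcp_rot"],"round") else s["tcp_rot"],s["joint_positions"])
```

```text
2.5167 [0.59390766 0.1113725  0.2306019 ] [[-2.712e-01  9.625e-01 -1.200e-03]
 [ 9.625e-01  2.712e-01 -1.000e-04]
 [ 3.000e-04 -1.200e-03 -1.000e+00]] [ 6.22624496e-02  5.29411385e-03  1.66245978e+00  8.74785488e-06
  1.47506190e+00 -2.12411829e-01]
```

View pics/w1.png

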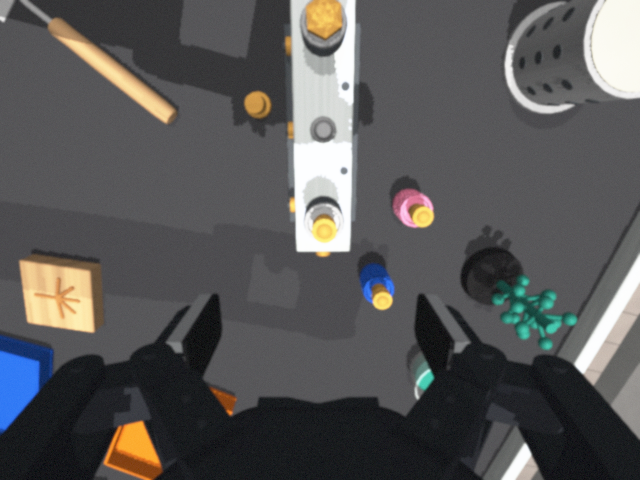

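The wrist view shows the silencer top at about (324,229), the bare nipple at (322,128), the hexagon plug at (323,18) and the blue look-alike's top at (381,297).

Run:
```python
from h import *
import pickle;s=pickle.load(open("s1.pkl","rb"));I=cv2.imread("pics/w1.png")
m=cv2.inRange(cv2.cvtColor(I,cv2.COLOR_BGR2HSV),(12,110,100),(32,255,255))[210:245,300:345]
ys,xs=np.nonzero(m);print(xs.min()+300,xs.max()+300,ys.min()+210,ys.max()+210)
R=np.array(s["tcp_rot"])
def t(p): return p.round(4),(R.T@(p-s["eef_pos"])).round(4)
c=(xs.min()/2+xs.max()/2+300,ys.max()+210-12)
print(c)
print("sil",t(plane("wrist",(324,229),.13,s)))
print("sil c",t(plane("wrist",c,.128,s)))
print("bare",t(plane("wrist",(322,128),.087,s)))
print("hex",t(plane("wrist",(324,18),.116,s)))
print("blue",t(plane("wrist",(381,297),.068,s)),t(plane("wrist",(375,275),.03,s)))
# manifold edge end (z .05): corners
print("corner",[t(plane("wrist",p,.05,s))[1] for p in((296,250),(350,250),(290,0),(357,0))])
```

```text
313 336 215 241
(np.float64(324.5), np.int64(229))
sil (array([0.5973, 0.1169, 0.13  ]), array([0.0043, 0.0049, 0.1006]))
sil c (array([0.5979, 0.1164, 0.128 ]), array([0.0037, 0.0053, 0.1026]))
bare (array([0.5762, 0.1869, 0.087 ]), array([0.0774, 0.0036, 0.1436]))
hex (array([0.5576, 0.2561, 0.116 ]), array([0.1491, 0.0044, 0.1146]))
blue (array([0.6789, 0.0458, 0.068 ]), array([-0.0862,  0.0642,  0.1625])) (array([0.6766, 0.0526, 0.03  ]), array([-0.0791,  0.0639,  0.2005]))
corner [array([-0.042 , -0.0223,  0.1806]), array([-0.042 ,  0.0331,  0.1806]), array([ 0.1813, -0.0232,  0.1807]), array([0.1813, 0.0331, 0.1806])]
```

The silencer, the bare nipple and the plug are 75 mm apart in a line, which agrees with the given layout. I'll correct the offset and descend.

Request:
{"fn": "step_arm", "kwargs": {"translation": [[0.0025,0.0045,0.01],[0,0,0.025],[0,0,0.025],[0,0,0.025],[0,0,0.025]], "roll": [0,0,0,0,0]}}

```text
clock: 2.98
eef_pos: [0.5976, 0.1153, 0.1193]
tcp_rot: [[-0.276, 0.961, -0.0], [0.961, 0.276, 0.0], [0.0, -0.0, -1.0]]
wrist_force: [0.6, 0.4, -1.2]
opening: 1.005
grip_force: 0.0
```

Request:
{"fn": "step_arm", "kwargs": {"translation": [[0,0,0.018],[0,0,0.018],[0,0,0.0166],[0,0,0]], "roll": [0,0,0,0]}}

```text
clock: 3.32
eef_pos: [0.5945, 0.115, 0.0633]
tcp_rot: [[-0.275, 0.961, -0.009], [0.961, 0.275, -0.001], [0.002, -0.008, -1.0]]
wrist_force: [-1.3, -0.2, -1.3]
opening: 1.002
grip_force: 0.0
```

Run:
```python
from h import *
a=manip.camera("wrist")[:,:,::-1];b=manip.camera("scene")[:,:,::-1]
W=np.zeros((600,800,3),np.uint8);W[:360,:480]=cv2.resize(a,(480,360));W[360:600,:320]=0
W[280:600,480:800]=cv2.resize(b[270:370,400:500],(320,320),interpolation=cv2.INTER_CUBIC)
cv2.imwrite("pics/w2.png",W)
```

```text
(no output)
```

View pics/w2.png

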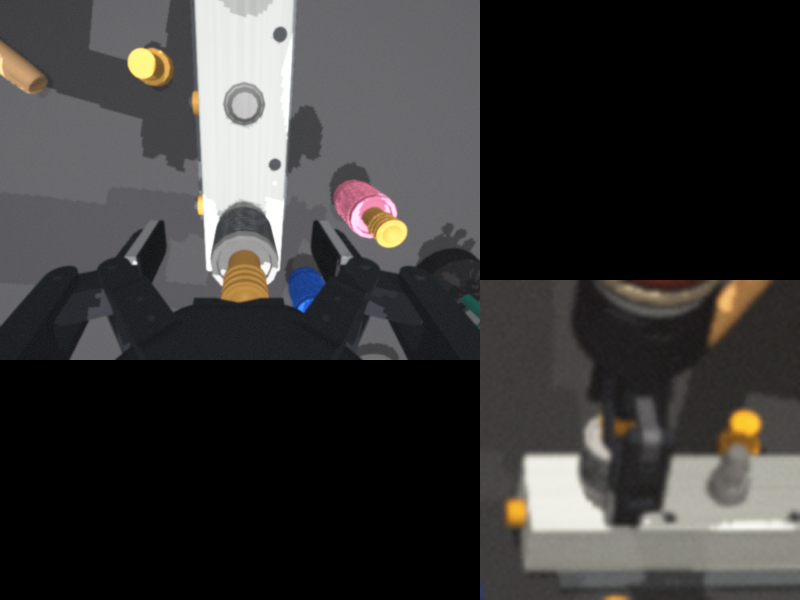

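The coupling sits between the open pads, and the pose has not settled yet. I'll wait two rows and measure again.

Request:
{"fn": "step_arm", "kwargs": {"translation": [[0,0,0],[0,0,0],[0,0,0]], "roll": [0,0,0]}}

```text
clock: 3.67
eef_pos: [0.599, 0.1152, 0.0703]
tcp_rot: [[-0.273, 0.962, 0.003], [0.962, 0.273, 0.0], [-0.001, 0.003, -1.0]]
wrist_force: [-0.0, -0.9, 0.2]
opening: 1.002
grip_force: 0.0
```

Run:
```python
from h import *
s=manip.sense();I=manip.camera("wrist")[:,:,::-1].copy();cv2.imwrite("pics/w3.png",I)
R=np.array(s["tcp_rot"])
def t(p): return p.round(4),(R.T@(p-s["eef_pos"])).round(4)
print(s["eef_pos"],R.round(4))
g=cv2.cvtColor(I,cv2.COLOR_BGR2GRAY)
print(cv2.HoughCircles(g[100:180,285:365],cv2.HOUGH_GRADIENT,1.5,30,param1=120,param2=15,minRadius=12,maxRadius=32))
print("bare est",t(plane("wrist",(324,138),.089,s)))
# neck / sleeve edges on rows around the sleeve front
m=cv2.inRange(cv2.cvtColor(I,cv2.COLOR_BGR2HSV),(8,110,60),(32,255,255))
for r in (345,355,365,375,385):
    x=np.nonzero(m[r,290:365])[0]; print(r,x.min()+290 if len(x) else 0,x.max()+290 if len(x) else 0)
W=cv2.resize(I[100:400,180:480],(600,600));cv2.imwrite("pics/w3c.png",W)
```

```text
[0.59896179 0.11515515 0.07029477] [[-2.735e-01  9.619e-01  2.600e-03]
 [ 9.619e-01  2.735e-01  2.000e-04]
 [-5.000e-04  2.600e-03 -1.000e+00]]
[[[29.25 35.25 22.35]
  [57.75 63.75 23.55]
  [ 3.75 63.75 20.7 ]]]
bare est (array([0.5812, 0.1868, 0.089 ]), array([ 0.0738,  0.0025, -0.0187]))
345 293 336
355 290 341
365 290 341
375 290 343
385 290 344
```

View pics/w3c.png

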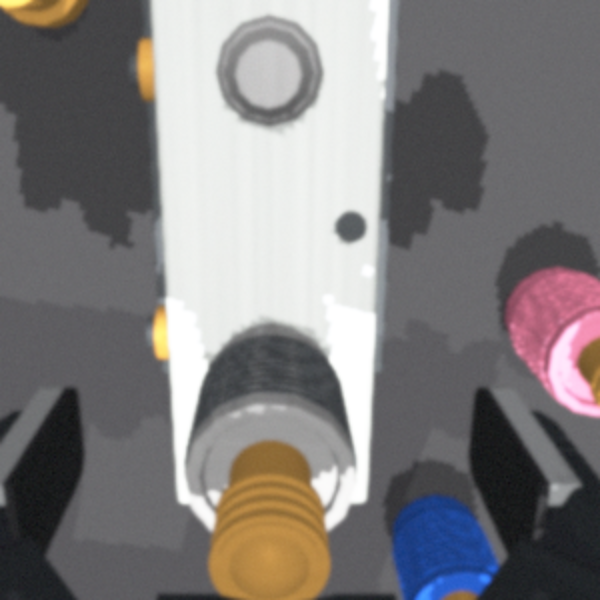

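The sleeve is centred between the pads: its axis is at crop column 271 and the pad midpoint at 276, about 1 mm off. I'll close on it.

Request:
{"fn": "step_arm", "kwargs": {"translation": [[0,0,0],[0,0,0],[0,0,0],[0,0,0],[0,0,0]], "roll": [0,0,0,0,0], "gripper": 1}}

```text
clock: 4.13
eef_pos: [0.5978, 0.115, 0.0689]
tcp_rot: [[-0.273, 0.962, -0.0], [0.962, 0.273, -0.0], [-0.0, -0.0, -1.0]]
wrist_force: [-0.5, -1.0, 0.4]
opening: 0.375
grip_force: 59.2
```

Request:
{"fn": "step_arm", "kwargs": {"translation": [[0,0,0],[0,0,0],[0,0,0],[0,0,0],[0,0,0]], "roll": [0,0,0,0,0]}}

```text
clock: 4.55
eef_pos: [0.5979, 0.115, 0.0689]
tcp_rot: [[-0.273, 0.962, -0.0], [0.962, 0.273, -0.0], [-0.0, -0.0, -1.0]]
wrist_force: [-2.2, -1.1, 3.1]
opening: 0.378
grip_force: 59.3
```

Request:
{"fn": "step_arm", "kwargs": {"translation": [[0,0,-0.002],[0,0,-0.002],[0,0,-0.002],[0,0,-0.002]], "roll": [0,0,0,0]}}

```text
clock: 4.88
eef_pos: [0.5964, 0.1148, 0.0747]
tcp_rot: [[-0.273, 0.962, -0.004], [0.962, 0.273, -0.0], [0.001, -0.004, -1.0]]
wrist_force: [-0.9, -1.2, -10.1]
opening: 0.375
grip_force: 60.1
```

Request:
{"fn": "step_arm", "kwargs": {"translation": [[0,0,-0.003],[0,0,-0.003],[0,0,-0.003],[0,0,-0.003],[0,0,-0.003]], "roll": [0,0,0,0,0]}}

```text
clock: 5.3
eef_pos: [0.5994, 0.1152, 0.0941]
tcp_rot: [[-0.273, 0.962, 0.004], [0.962, 0.273, 0.0], [-0.001, 0.004, -1.0]]
wrist_force: [0.1, 0.3, -2.9]
opening: 0.373
grip_force: 61.7
```

The force climbed to 10 N and then fell to 3 N, about the coupling's weight, so the claws have let go. I'll lift clear.

Request:
{"fn": "step_arm", "kwargs": {"translation": [[0,0,-0.01],[0,0,-0.012],[0,0,-0.015],[0,0,-0.02],[0,0,-0.02]], "roll": [0,0,0,0,0]}}

```text
clock: 5.72
eef_pos: [0.5984, 0.1151, 0.1714]
tcp_rot: [[-0.273, 0.962, 0.002], [0.962, 0.273, 0.0], [-0.0, 0.002, -1.0]]
wrist_force: [1.2, -0.8, -2.1]
opening: 0.372
grip_force: 61.7
```

Request:
{"fn": "step_arm", "kwargs": {"translation": [[0,0,0],[0,0,0],[0,0,0],[0,0,0]], "roll": [0,0,0,0]}}

```text
clock: 6.05
eef_pos: [0.597, 0.115, 0.1672]
tcp_rot: [[-0.273, 0.962, -0.002], [0.962, 0.273, -0.0], [0.001, -0.002, -1.0]]
wrist_force: [0.6, -0.2, -2.4]
opening: 0.375
grip_force: 61.7
```

Run:
```python
from h import *
s=manip.sense();R=np.array(s["tcp_rot"])
a=manip.camera("wrist")[:,:,::-1];b=manip.camera("scene")[:,:,::-1]
W=np.zeros((480,800,3),np.uint8);W[:300,:400]=cv2.resize(a,(400,300))
W[:480,400:800]=cv2.resize(b[250:370,400:500],(400,480),interpolation=cv2.INTER_CUBIC)
cv2.imwrite("pics/w4.png",W)
print(s["eef_pos"],R.round(4),s["wrist_force"],(R.T@(np.array([.477,-.263,0])-s["eef_pos"])).round(4))
```

```text
[0.5969961  0.1149591  0.16718287] [[-2.731e-01  9.620e-01 -2.500e-03]
 [ 9.620e-01  2.731e-01 -2.000e-04]
 [ 5.000e-04 -2.400e-03 -1.000e+00]] [ 0.59836395 -0.1815294  -2.36197791] [-0.3309 -0.2182  0.1675]
```

View pics/w4.png

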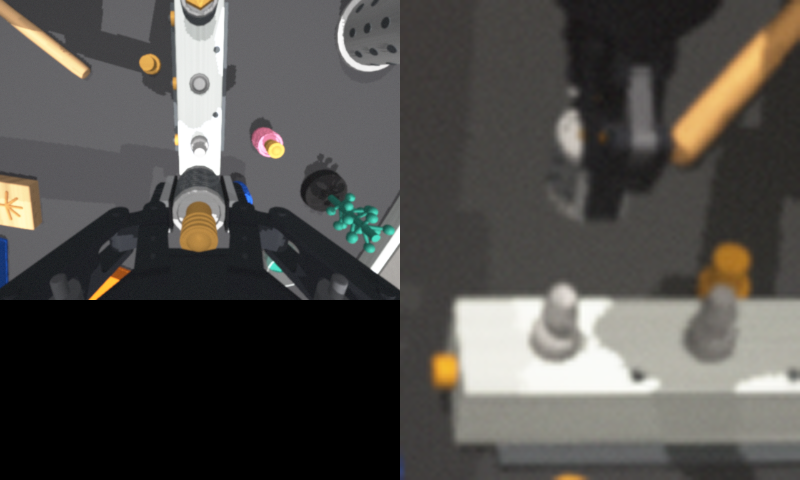

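The coupling is off and held upright, the left nipple at (560,320) is bare, and nothing else has moved. I'll carry it to the tray.

Request:
{"fn": "step_arm", "kwargs": {"translation": [[-0.01,-0.0066,0],[-0.018,-0.0119,0],[-0.02,-0.0132,0],[-0.022,-0.0145,0],[-0.022,-0.0145,0]], "roll": [0,0,0,0,0]}}

```text
clock: 6.57
eef_pos: [0.5636, 0.0085, 0.168]
tcp_rot: [[-0.274, 0.962, -0.001], [0.962, 0.274, -0.0], [0.0, -0.001, -1.0]]
wrist_force: [-0.7, -0.2, -3.0]
opening: 0.374
grip_force: 61.7
```

Request:
{"fn": "step_arm", "kwargs": {"translation": [[-0.022,-0.0145,0],[-0.022,-0.0145,0],[-0.022,-0.0145,0],[-0.022,-0.0145,0],[-0.022,-0.0145,0]], "roll": [0,0,0,0,0]}}

```text
clock: 6.98
eef_pos: [0.5236, -0.1173, 0.1681]
tcp_rot: [[-0.273, 0.962, -0.001], [0.962, 0.273, -0.0], [0.0, -0.001, -1.0]]
wrist_force: [-0.2, 0.3, -2.4]
opening: 0.371
grip_force: 61.7
```

Request:
{"fn": "step_arm", "kwargs": {"translation": [[-0.022,-0.0145,0],[-0.022,-0.0145,0],[-0.022,-0.0145,0],[-0.022,-0.0145,0],[-0.018,-0.0119,0]], "roll": [0,0,0,0,0]}}

```text
clock: 7.4
eef_pos: [0.4851, -0.2387, 0.1681]
tcp_rot: [[-0.272, 0.962, -0.001], [0.962, 0.272, -0.0], [0.0, -0.001, -1.0]]
wrist_force: [0.5, 0.0, -1.3]
opening: 0.374
grip_force: 61.6
```

Request:
{"fn": "step_arm", "kwargs": {"translation": [[-0.014,-0.0092,0],[-0.009,-0.006,0],[0,0,0],[0,0,0],[0,0,0]], "roll": [0,0,0,0,0]}}

```text
clock: 7.82
eef_pos: [0.4783, -0.2623, 0.1684]
tcp_rot: [[-0.274, 0.962, -0.0], [0.962, 0.274, 0.001], [0.001, -0.0, -1.0]]
wrist_force: [-0.6, 0.4, -2.0]
opening: 0.37
grip_force: 61.7
```

Run:
```python
from h import *
s=manip.sense();R=np.array(s["tcp_rot"])
a=manip.camera("wrist")[:,:,::-1];b=manip.camera("scene")[:,:,::-1]
W=np.zeros((480,800,3),np.uint8);W[:300,:400]=cv2.resize(a,(400,300))
W[:480,400:800]=cv2.resize(b[160:310,210:335],(400,480),interpolation=cv2.INTER_CUBIC)
cv2.imwrite("pics/w5.png",W)
print(s["eef_pos"],R.round(4),s["wrist_force"],(R.T@(np.array([.477,-.263,0])-s["eef_pos"])).round(4))
```

```text
[ 0.47828104 -0.2622967   0.16841178] [[-2.736e-01  9.618e-01 -3.000e-04]
 [ 9.618e-01  2.736e-01  7.000e-04]
 [ 8.000e-04 -1.000e-04 -1.000e+00]] [-0.56207287  0.3777228  -1.97550726] [-0.0005 -0.0014  0.1684]
```

View pics/w5.png

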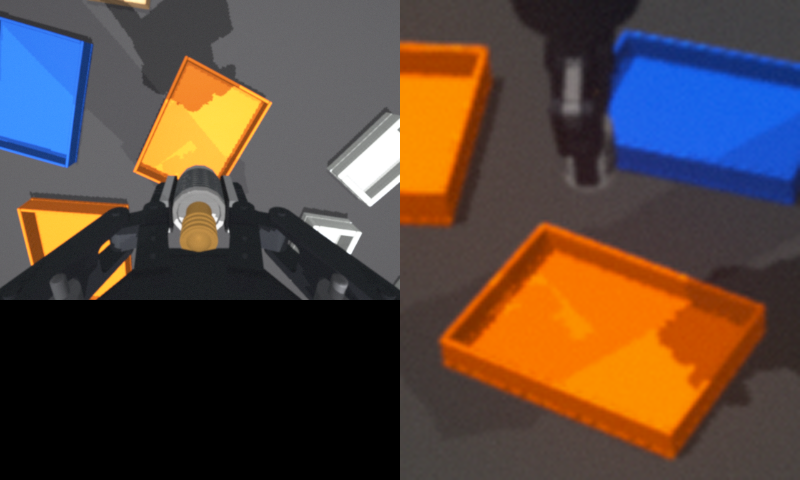

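The wrist view shows three corners of the tray at full-resolution pixels of about (298,91), (434,160) and (216,275). I'll use them to check its centre.

Run:
```python
from h import *
s=manip.sense();P=[plane("wrist",p,.026,s) for p in((298,91),(434,160),(216,275))]
print(np.round(P,3),np.linalg.norm(P[0]-P[1]),np.linalg.norm(P[0]-P[2]),(P[1]+P[2])/2)
```

```text
[[ 0.435 -0.165  0.026]
 [ 0.558 -0.185  0.026]
 [ 0.402 -0.339  0.026]] 0.12490555722948397 0.17701951201626095 [ 0.48000351 -0.2619939   0.026     ]
```

This agrees to within 3 mm. Descending.

Request:
{"fn": "step_arm", "kwargs": {"translation": [[0,0,0.015],[0,0,0.03],[0,0,0.03],[0,0,0.025],[0,0,0.015]], "roll": [0,0,0,0,0]}}

```text
clock: 8.33
eef_pos: [0.4769, -0.2608, 0.0503]
tcp_rot: [[-0.275, 0.962, -0.004], [0.962, 0.275, 0.003], [0.004, -0.003, -1.0]]
wrist_force: [-0.4, -0.6, -2.0]
opening: 0.374
grip_force: 61.6
```

Request:
{"fn": "step_arm", "kwargs": {"translation": [[0,0,0.01],[0,0,0.005],[0,0,0],[0,0,0],[0,0,0]], "roll": [0,0,0,0,0]}}

```text
clock: 8.75
eef_pos: [0.4795, -0.2637, 0.0404]
tcp_rot: [[-0.273, 0.962, 0.002], [0.962, 0.273, -0.002], [-0.002, 0.002, -1.0]]
wrist_force: [0.0, -0.1, -2.1]
opening: 0.37
grip_force: 61.6
```

Request:
{"fn": "step_arm", "kwargs": {"translation": [[0,0,0.003],[0,0,0.003],[0,0,0.002],[0,0,0.002],[0,0,0]], "roll": [0,0,0,0,0]}}

```text
clock: 9.17
eef_pos: [0.4779, -0.2628, 0.0281]
tcp_rot: [[-0.273, 0.962, -0.001], [0.962, 0.273, 0.001], [0.001, -0.001, -1.0]]
wrist_force: [-0.4, 0.7, -2.2]
opening: 0.374
grip_force: 61.6
```

Request:
{"fn": "step_arm", "kwargs": {"translation": [[0,0,0.002],[0,0,0.002],[0,0,0.002],[0,0,0.002],[0,0,0]], "roll": [0,0,0,0,0]}}

```text
clock: 9.58
eef_pos: [0.478, -0.2628, 0.0201]
tcp_rot: [[-0.273, 0.962, -0.001], [0.962, 0.273, 0.001], [0.001, -0.001, -1.0]]
wrist_force: [-0.1, -0.2, -2.7]
opening: 0.374
grip_force: 61.6
```

Request:
{"fn": "step_arm", "kwargs": {"translation": [[0,0,0.002],[0,0,0.002],[0,0,0.001],[0,0,0.001],[0,0,0]], "roll": [0,0,0,0,0]}}

```text
clock: 10.0
eef_pos: [0.4782, -0.2629, 0.0144]
tcp_rot: [[-0.273, 0.962, -0.0], [0.962, 0.273, 0.0], [0.0, -0.0, -1.0]]
wrist_force: [0.1, -0.9, -2.8]
opening: 0.373
grip_force: 61.6
```

Request:
{"fn": "step_arm", "kwargs": {"translation": [[0,0,0.001],[0,0,0.001],[0,0,0],[0,0,0]], "roll": [0,0,0,0]}}

```text
clock: 10.33
eef_pos: [0.4783, -0.263, 0.0127]
tcp_rot: [[-0.273, 0.962, -0.0], [0.962, 0.273, -0.0], [-0.0, -0.0, -1.0]]
wrist_force: [-0.7, -0.7, -1.2]
opening: 0.376
grip_force: 61.8
```

Request:
{"fn": "step_arm", "kwargs": {"translation": [[0,0,0.001],[0,0,0],[0,0,0]], "roll": [0,0,0]}}

```text
clock: 10.58
eef_pos: [0.4785, -0.2631, 0.0127]
tcp_rot: [[-0.273, 0.962, -0.0], [0.962, 0.273, 0.0], [0.0, -0.0, -1.0]]
wrist_force: [-4.5, 1.8, 6.4]
opening: 0.374
grip_force: 62.5
```

Contact: 6 N upward, at a height that fits the sleeve being forward. Releasing.

Request:
{"fn": "step_arm", "kwargs": {"translation": [[0,0,0],[0,0,0],[0,0,0],[0,0,0],[0,0,0]], "roll": [0,0,0,0,0], "gripper": -0.5}}

```text
clock: 11.0
eef_pos: [0.4784, -0.263, 0.0116]
tcp_rot: [[-0.273, 0.962, 0.0], [0.962, 0.273, -0.0], [-0.0, 0.0, -1.0]]
wrist_force: [0.3, -0.1, 0.7]
opening: 0.749
grip_force: 0.0
```

Request:
{"fn": "step_arm", "kwargs": {"translation": [[0,0,-0.005],[0,0,-0.015],[0,0,-0.025],[0,0,-0.03],[0,0,-0.03]], "roll": [0,0,0,0,0]}}

```text
clock: 11.42
eef_pos: [0.4778, -0.2626, 0.1175]
tcp_rot: [[-0.273, 0.962, -0.001], [0.962, 0.273, 0.001], [0.001, -0.001, -1.0]]
wrist_force: [0.9, -1.2, -0.1]
opening: 0.752
grip_force: 0.0
```

Request:
{"fn": "step_arm", "kwargs": {"translation": [[0,0,-0.03],[0,0,-0.015],[0,0,0],[0,0,0],[0,0,0]], "roll": [0,0,0,0,0]}}

```text
clock: 11.83
eef_pos: [0.4776, -0.2625, 0.1603]
tcp_rot: [[-0.273, 0.962, -0.002], [0.962, 0.273, 0.001], [0.002, -0.001, -1.0]]
wrist_force: [0.3, 0.4, -0.1]
opening: 0.75
grip_force: 0.0
```

Run:
```python
from h import *
a=manip.camera("wrist")[:,:,::-1];b=manip.camera("scene")[:,:,::-1]
W=np.zeros((600,800,3),np.uint8);W[:300,:400]=cv2.resize(a,(400,300))
W[:480,400:800]=cv2.resize(b[190:310,220:320],(400,480),interpolation=cv2.INTER_CUBIC)
W[300:600,:400]=cv2.resize(b[280:370,400:520],(400,300))
cv2.imwrite("pics/w6.png",W)
```

```text
(no output)
```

View pics/w6.png

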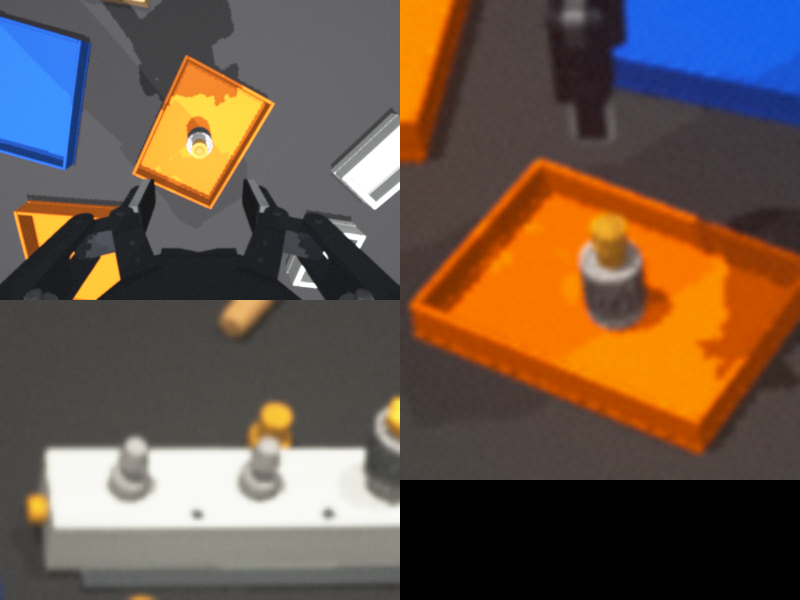

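The coupling stands upright mid-tray at (612,275). Two nipples are bare and the plug coupling is still on its own.

```bash
python3 -c "
from cell import manip
print(manip.hand_in())"
```

```text
the job is handed in; nothing more can be done
None
```

The silencer coupling is off its nipple and standing upright on the floor of the smaller orange tray, released with its sleeve forward; the plug coupling is still on its nipple, and the job was handed in at about 12 s (the hand-in returned no verdict).

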